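# Raise the keeper bar of a bin carrier

### The arm

A 7-joint arm with a two-finger parallel gripper is mounted at the origin on the work surface. World frame = base frame: x ahead of the robot, y to its left, z up, the work surface at z = 0. Lengths are in m, angles in degrees, forces in N, time in s.
With the tool pointing down it reaches from about 0.425 to 0.875 m from the base axis. Payload 4.7 kg.
Tool frame: the origin (TCP) lies on the centre line of the jaws, within the pads' length; the fingertips stand 19 mm ahead of it and the grasp point (between the pads) is the TCP; z points along the fingers, y is the line along which they close (so a half turn about z gives the same grasp; the last joint's range is limited). The gripper opens to 87 mm and grips with 3 to 60 N. Pads are 19 mm wide; open, the fingers measure 117 mm over their backs; the gripper's body (75 mm by 190 mm) begins 51 mm behind the grasp point.
Start: joints at [63.891, 18.392, -4.016, 83.108, 1.295, 78.541, -3.26], TCP at [0.294, -0.58, 0.242] pointing down, gripper open.
Joint ranges: [-163.93, 163.93], [-17.29, 119.83], [-79.2, 71.16], [3.27, 140.29], [-89.18, 269.18], [5.43, 117.66], [-154.24, 154.24]. Speed limits (degrees/s): [147.25, 147.25, 180, 180, 180, 180, 180].

### API

Orientations are given as [roll, pitch, yaw] about the fixed x, y, z axes, in that order (R = Rz(yaw) Ry(pitch) Rx(roll)).
In Python, from cell import env, imaging gives the robot as it stands.
- The arm moves only by the shell command python3 -m crank 'ROWS' [OPENING] [FORCE]. ROWS is JSON, a list of rows, each an object of numbers: "x", "y", "z": the shift along the tool's x, y, z in m; "turn": the turn about the tool's z in rad. In form: [{"x": .., "y": .., "z": .., "turn": ..}, ...]. A call has 1 to 12 rows; each row is the pose to reach, as a shift and turn from the pose commanded when the call began, along the tool's axes at that moment; what a row does not reach only later rows make up. A row lasts 1/8 s, in which the tool goes at most 62.5 mm and 10.7 degrees, less where a joint would pass 70% of its speed; a pose out of reach is approached as far as the arm can. A call with a gripper value outside its range is refused whole. OPENING is the finger opening in m, from 0 to 0.087, set as the call begins (- or left out, the last holds). The fingers move at their own pace and stop on an object; FORCE is the grip in N (left out, the last holds). Time passes only in rows, so rows that repeat a pose let the fingers close. It gives the time, the measured TCP pose, the force, the opening and the grip force at its end, in the units of the state.
- env.get_obs(): the state, without advancing time (a new reading comes with each control period).
- imaging.read_camera(name): name is "scene" or "top"; returns the picture (400x640x3 uint8, red, green, blue); there is no depth.
- imaging.get_calibration(name): a dict with "camera_matrix" (3x3 intrinsics, pixels), "position" and "attitude" of the camera in the world. Camera axes: x right, y up, looking along -z (the intrinsics and any distortion apply to the point x, -y, -z); pixel columns grow to the right and rows downward; lengths in m; the calibration is good to about 2 mm. A picture is of the moment at which its call begins. get_calibration takes no time and is no camera call.
- env.sign_off(): hands the job in; it is judged then, once.
The state is a dict: "time_s": time; "qpos": joint angles; "joint_velocities": joint speeds; "effort": joint torques, N m; "tool_pos": TCP position; "tool_rot": TCP orientation; "force": force on the tool from outside, world axes, zero at the start; "wrist_torque": the same for the moment, N m; "grip_width": finger opening in m; "grasp_force": force on a finger pad.
Only numpy, scipy, OpenCV 4.12 (cv2) and the standard library are available. Lean on these libraries where they do the work, as an engineer would, in place of code of your own. Each camera call takes 0.05 s, during which the arm holds its last target. There are 200 camera calls.

### The job

On the garage bench a counterweighted keeper bar lies across two blue small-parts bins in their carrier. With the fingertips or the outside of the fingers, gently push the bar up past its balance point, without flinging it, so that it stays fully raised by itself and the bins can be taken out later. Grasp nothing, and leave the bins and the things lying around the carrier where they are.

Things in the scene. Friction and masses are not known exactly. Their poses are not given: they have to be found in the camera images.
- carrier: Grey steel bin carrier bolted to the bench; base 12 mm thick. Origin on the bench, z up; base spans x -80 to 80, y -110 to 160 mm. The keeper bar lies along its y axis at x = 0. Two pivot cheeks (x = +-26 mm, 118 mm high) at y = +115 mm; a rest post (30 by 10 mm, 94 mm high) under the bar at y = -92 mm. Place and yaw vary.
- keeper (a joint): Angle of the keeper bar: 0 = level on its rest (the start), 1.5 rad = upper stop, nearly upright. It swings in the carrier's y-z plane, free end up and over towards the carrier's +y. Let go below the balance point at 0.79 rad (45 degrees) it falls back; beyond it, it falls on slowly (damped) to the upper stop. Moving it takes 1 to 3 N at the free end, square to the bar.
- grip_mid (a point): Middle of the crosswise round black grip at the bar's free end, 245 mm from the hinge axis: 22 mm diameter, 110 mm long along the carrier's x. At the start its axis is 100 mm above the bench, with only the bench below it and free space outward of it (carrier's -y). The bar, flat steel 16 mm wide and 12 mm high, runs from it to the hinge.
- grip_near (a point): Point on the axis of the same crosswise grip, 27 mm from its middle towards the carrier's -x (the robot's side of the bar).
- grip_far (a point): Point on the axis of the same crosswise grip, 27 mm from its middle towards the carrier's +x.
- keeper_pivot (a point): Hinge axis of the keeper bar (fixed), 100 mm above the bench at x = 0, y = +115 mm of the carrier; the axis runs along the carrier's x. A steel counterweight (cylinder, 50 mm diameter, 40 mm long) is fixed to the bar behind the hinge, at the start 55 mm towards +y and 50 mm above the axis; it swings over and down as the bar rises.
- bin_a: Blue open bin 130 (x) by 75 (y) by 65 mm high with nuts, loose in the carrier at its y = +42 mm, below the bar. Origin at the centre of its underside. Leave it alone.
- bin_b: Blue open bin, same size, with bolts, loose in the carrier at its y = -42 mm, below the bar. Origin at the centre of its underside. Leave it alone.
- spray_can: Upright spray can, 56 mm diameter, 140 mm high, standing loose beyond the carrier (about +145 mm along the carrier's x from its origin). Origin at the centre of its underside. Leave it alone.
- wrench: Steel wrench 170 mm long lying flat on the robot's side of the carrier, roughly parallel to the bar. Leave it alone.
- screwdriver: Screwdriver 180 mm long with a black handle, lying beyond the carrier, roughly parallel to the bar. Leave it alone.

How it is judged (in metres and radians):
At the end, for the whole second after the job is handed in: The keeper bar stands at its upper stop (joint above 1.4 rad of 1.5) at rest by itself; the bins are within 15 mm and the can, wrench and screwdriver within 20 mm of where they started (value of joint keeper above 1.4 rad and velocity of joint keeper between -0.05 and 0.05 rad/s and distance of each of bin_a, bin_b from where it was at the start of the episode below 0.015 m and distance of each of spray_can, wrench, screwdriver from where it was at the start of the episode below 0.02 m); the robot touches nothing.
It fails at once if the bar is flung up (faster than 3 rad/s) (velocity of joint keeper above 3 rad/s).
It fails at once if the fingers pinch, squeeze or force the grip or bar (over 25 N) (contact force between the fingers and keeper above 25 N).
It fails at once if the grip is taken between the finger pads (contact force between the fingers and keeper above 0.5 N and (distance between the grasp point and grip_mid below 0.014 m or distance between the grasp point and grip_near below 0.014 m or distance between the grasp point and grip_far below 0.014 m)).
It fails at once if a bin is shifted or lifted (distance of any of bin_a, bin_b from where it was at the start of the episode above 0.015 m).
It fails at once if the spray can, wrench or screwdriver is shifted or lifted (distance of any of spray_can, wrench, screwdriver from where it was at the start of the episode above 0.02 m).
It also fails if it takes over 45 s, if anything falls off the work surface, if the arm or the gripper's body presses on something with over 40 N, if the wrist force passes 120 N, or if a joint passes its speed limit or range.

## Working session

There is one attempt and no reset: what is moved stays moved. The work goes in short steps, Python scripts to look and compute and a shell command to move; the robot and the scene stay as the last step left them, time stands still between calls to the robot, and variables do not carry over. Pictures are saved under pics/ and viewed, at most 10 in all, crops included, and the job is handed in when it is done.

```bash
mkdir -p pics; python3 - <<'E'
from cell import env, imaging
import cv2
for n in ("scene","top"):
    cv2.imwrite(f"pics/{n}0.png",imaging.read_camera(n)[:,:,::-1])
    c=imaging.get_calibration(n);print(n,c)
o=env.get_obs();print(o["time_s"],o["tool_pos"],o["tool_rot"],o["force"],o["grip_width"])
E
```

```text
scene {'camera_matrix': array([[484.41160714,   0.        , 322.42645934],
       [  0.        , 484.41160714, 199.96571511],
       [  0.        ,   0.        ,   1.        ]]), 'position': array([0.98268872, 0.61328098, 0.65350545]), 'attitude': array([ 49.19054114,   0.75077821, 137.71488442])}
top {'camera_matrix': array([[414.42116561,   0.        , 312.10167431],
       [  0.        , 414.42116561, 197.20960871],
       [  0.        ,   0.        ,   1.        ]]), 'position': array([0.42877388, 0.12399029, 0.79415429]), 'attitude': array([ 10.92187811,  -1.66916043, -88.80023915])}
0.1 [ 0.29397359 -0.57920431  0.24055303] [-1.79899464e+02  7.18697243e-03  2.69187243e+01] [-0.60828705 -0.19787028 -0.10970273] 0.08686225189766658
```

View pics/scene0.png

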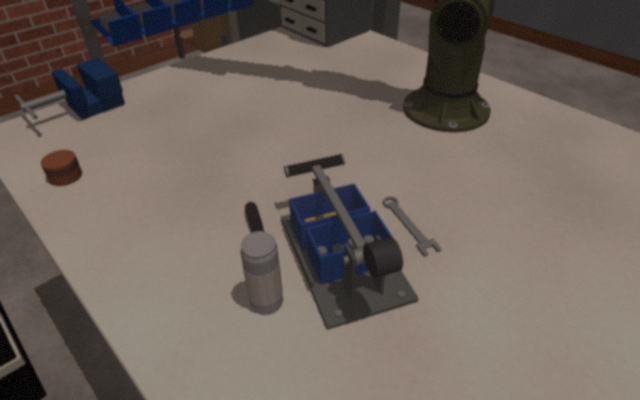

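View pics/top0.png

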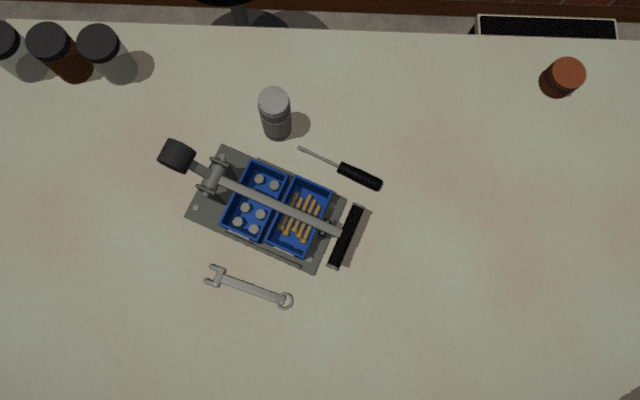

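The scene view shows the grip at about (286,170)–(343,159). In the top view the grip runs from (334,267) to (360,207), and the hinge is near (213,178).

```bash
cat > h.py <<'E'
import numpy as np
from cell import env, imaging
from scipy.spatial.transform import Rotation as Ro
def ray(n,px,z):
    c=imaging.get_calibration(n);K=c["camera_matrix"]
    p=np.linalg.solve(K,[*px,1]);d=Ro.from_euler("xyz",c["attitude"],degrees=True).as_matrix()@[p[0],-p[1],-p[2]]
    return c["position"]+d*(z-c["position"][2])/d[2]
E
python3 - <<'E'
from h import *
a,b=ray("top",(334,267),.1),ray("top",(360,207),.1)
p=ray("top",(213,178),.1)
print("grip",a,b,np.linalg.norm(a-b),(a+b)/2)
print("hinge",p,np.linalg.norm(p-(a+b)/2))
sa,sb=ray("scene",(344,159),.1),ray("scene",(286,170),.1);print("scene",sa,sb,(sa+sb)/2)
m=(a+b)/2
u=(b-a);u/=np.linalg.norm(u);v=(p-m)/np.linalg.norm(p-m)
print("x-axis",u,np.degrees(np.arctan2(u[1],u[0])),"y-axis",v,np.degrees(np.arctan2(v[1],v[0]))-90)
for px in((215,275),(290,303)):print("wrench",ray("top",px,0))
for n,px in(("can",(275,100)),):print(n,ray("top",px,.14))
R=Ro.from_euler("xyz",env.get_obs()["tool_rot"],degrees=True).as_matrix();print(R.round(3))
E
```

```text
grip [0.44649793 0.06785467 0.1       ] [0.54834846 0.02455729 0.1       ] 0.11067155483421749 [0.4974232  0.04620598 0.1       ]
hinge [0.59211372 0.27672975 0.1       ] 0.2492137707674476
scene [0.4445716  0.07290479 0.1       ] [0.54866432 0.02312065 0.1       ] [0.49661796 0.04801272 0.1       ]
x-axis [ 0.92029547 -0.39122404  0.        ] -23.030684315954684 y-axis [0.37995702 0.92500414 0.        ] -22.331020316676828
wrench [0.42945447 0.28271645 0.        ]
wrench [0.38130123 0.14094052 0.        ]
can [0.72004601 0.17338915 0.14      ]
[[ 0.892  0.453 -0.001]
 [ 0.453 -0.892  0.002]
 [-0.    -0.002 -1.   ]]
```

```bash
python3 - <<'E'
from h import *
import cv2
t,s=cv2.imread("pics/top0.png"),cv2.imread("pics/scene0.png")
A=cv2.resize(t[120:240,140:260],(480,480)[:2],interpolation=2);A=cv2.resize(A,(395,480))
B=cv2.resize(s[210:330,310:410],(400,480),interpolation=2)
cv2.imwrite("pics/crop.png",np.hstack([cv2.resize(t[120:240,140:240],(400,480),interpolation=2),B]))
print(ray("top",(177,155),.15))
E
```

```text
[0.61650147 0.32540201 0.15      ]
```

View pics/crop.png

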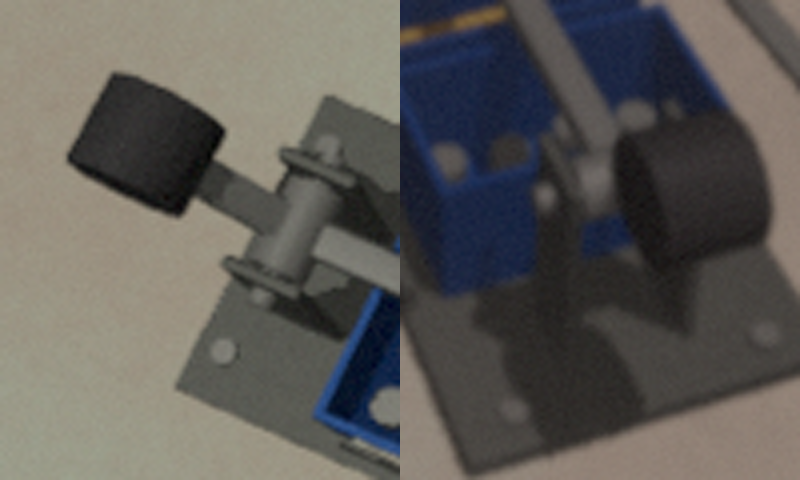

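The crops show the counterweight as a cylinder lying along the carrier's x, centred at (177,156) in the top view, which agrees with the hinge estimate. The tool can only point down, so it can't get under the grip. I'll push the bar up by pressing closed fingertips down on the bar's counterweight behind the hinge.

```bash
python3 -m crank '[{"x":0.015,"y":-0.014,"z":-0.01},{"x":0.045,"y":-0.043,"z":-0.02},{"x":0.08,"y":-0.076,"z":-0.02},{"x":0.115,"y":-0.109,"z":-0.02},{"x":0.15,"y":-0.142,"z":-0.02},{"x":0.185,"y":-0.175,"z":-0.02},{"x":0.22,"y":-0.208,"z":-0.02},{"x":0.255,"y":-0.241,"z":-0.02},{"x":0.29,"y":-0.274,"z":-0.02},{"x":0.32,"y":-0.303,"z":-0.02},{"x":0.342,"y":-0.324,"z":-0.02},{"x":0.353,"y":-0.335,"z":-0.02}]' 0
python3 -m crank '[{"x":0.015,"y":-0.014},{"x":0.045,"y":-0.043,"turn":-0.06},{"x":0.08,"y":-0.076,"turn":-0.14},{"x":0.115,"y":-0.109,"turn":-0.22},{"x":0.15,"y":-0.142,"turn":-0.3},{"x":0.185,"y":-0.175,"turn":-0.38},{"x":0.22,"y":-0.208,"turn":-0.46},{"x":0.255,"y":-0.241,"turn":-0.54},{"x":0.29,"y":-0.274,"turn":-0.62},{"x":0.32,"y":-0.303,"turn":-0.68},{"x":0.342,"y":-0.324,"turn":-0.705},{"x":0.353,"y":-0.335,"turn":-0.705}]'
python3 - <<'E'
from h import *
import cv2
o=env.get_obs();print(o["tool_pos"],o["tool_rot"],o["force"],o["grip_width"],np.round(o["qpos"],0))
cv2.imwrite("pics/s1.png",np.hstack([cv2.resize(imaging.read_camera(n),(400,250))[:,:,::-1] for n in("scene","top")]))
E
```

```text
[ 0.29397359 -0.57920431  0.24055303] [-1.79899464e+02  7.18697243e-03  2.69187243e+01] [-0.60828705 -0.19787028 -0.10970273] 0.08686225189766658 [64. 18. -4. 83.  1. 79. -3.]invalid input
invalid input
```

View pics/s1.png

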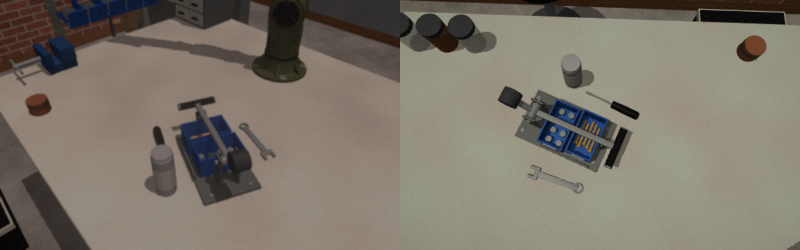

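Both calls were refused and the picture is unchanged. Each row probably needs all four numbers.

```bash
python3 -m crank '[{"x":0.015,"y":-0.014,"z":-0.01,"turn":0},{"x":0.045,"y":-0.043,"z":-0.02,"turn":0},{"x":0.08,"y":-0.076,"z":-0.02,"turn":0},{"x":0.115,"y":-0.109,"z":-0.02,"turn":0},{"x":0.15,"y":-0.142,"z":-0.02,"turn":0},{"x":0.185,"y":-0.175,"z":-0.02,"turn":0},{"x":0.22,"y":-0.208,"z":-0.02,"turn":0},{"x":0.255,"y":-0.241,"z":-0.02,"turn":0},{"x":0.29,"y":-0.274,"z":-0.02,"turn":0},{"x":0.32,"y":-0.303,"z":-0.02,"turn":0},{"x":0.342,"y":-0.324,"z":-0.02,"turn":0},{"x":0.353,"y":-0.335,"z":-0.02,"turn":0}]' 0
```

```text
time_s: 1.7
tool_pos: [0.4576, -0.1182, 0.2623]
tool_rot: [179.9, -0.0, 27.1]
force: [0.4, -0.1, 0.2]
grip_width: -0.0001
grasp_force: 0.0
```

```bash
python3 -m crank '[{"x":0.015,"y":-0.014,"z":0,"turn":0},{"x":0.045,"y":-0.043,"z":0,"turn":-0.06},{"x":0.08,"y":-0.076,"z":0,"turn":-0.14},{"x":0.115,"y":-0.109,"z":0,"turn":-0.22},{"x":0.15,"y":-0.142,"z":0,"turn":-0.3},{"x":0.185,"y":-0.175,"z":0,"turn":-0.38},{"x":0.22,"y":-0.208,"z":0,"turn":-0.46},{"x":0.255,"y":-0.241,"z":0,"turn":-0.54},{"x":0.29,"y":-0.274,"z":0,"turn":-0.62},{"x":0.32,"y":-0.303,"z":0,"turn":-0.68},{"x":0.342,"y":-0.324,"z":0,"turn":-0.705},{"x":0.353,"y":-0.335,"z":0,"turn":-0.705}]'
python3 - <<'E'
from h import *
import cv2
o=env.get_obs();print(np.round(o["qpos"],0))
cv2.imwrite("pics/s2.png",np.hstack([imaging.read_camera("scene")[:400,200:600,::-1],imaging.read_camera("top")[:,50:450,::-1]]))
E
```

```text
time_s: 3.2
tool_pos: [0.6202, 0.3387, 0.261]
tool_rot: [-180.0, 0.0, 67.4]
force: [0.1, -0.9, 0.4]
grip_width: 0.0002
grasp_force: 0.0
[ -2.  32. -45.  71.  22.  86. -67.]
```

View pics/s2.png

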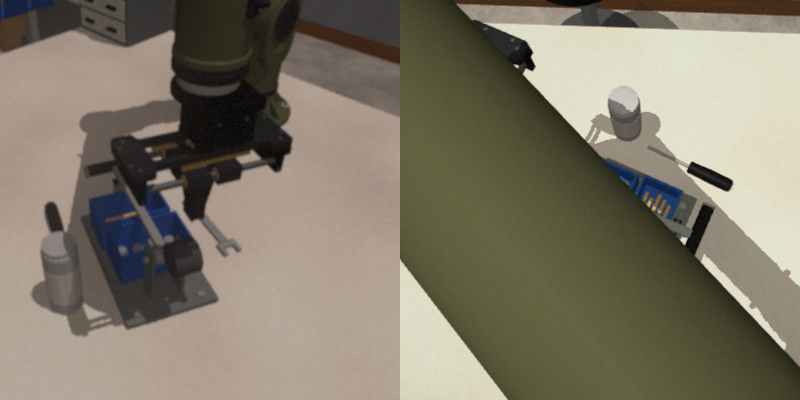

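The fingers are above the counterweight (scene crop about (190,205) over (185,257)), and the can, wrench and screwdriver are clear. Now I'll descend and press gently.

```bash
python3 -m crank '[{"x":0,"y":0,"z":0.01,"turn":0},{"x":0,"y":0,"z":0.025,"turn":0},{"x":0,"y":0,"z":0.04,"turn":0},{"x":0,"y":0,"z":0.052,"turn":0},{"x":0,"y":0,"z":0.058,"turn":0},{"x":0,"y":0,"z":0.061,"turn":0},{"x":0,"y":0,"z":0.063,"turn":0},{"x":0,"y":0,"z":0.065,"turn":0},{"x":0,"y":0,"z":0.067,"turn":0},{"x":0,"y":0,"z":0.069,"turn":0},{"x":0,"y":0,"z":0.071,"turn":0},{"x":0,"y":0,"z":0.073,"turn":0}]'
```

```text
time_s: 4.8
tool_pos: [0.6215, 0.3399, 0.1914]
tool_rot: [179.9, -0.4, 67.4]
force: [1.8, 3.5, 10.0]
grip_width: 0.0006
grasp_force: 4.8
```

```bash
python3 -m crank '[{"x":0,"y":0,"z":0.001,"turn":0},{"x":0,"y":0,"z":0.002,"turn":0},{"x":0,"y":0,"z":0.003,"turn":0},{"x":0,"y":0,"z":0.004,"turn":0}]'
```

```text
time_s: 5.3
tool_pos: [0.6223, 0.342, 0.1892]
tool_rot: [179.8, -0.7, 67.4]
force: [2.2, 5.6, 11.3]
grip_width: 0.0004
grasp_force: 6.1
```

```bash
python3 -m crank '[{"x":0,"y":0,"z":0.002,"turn":0},{"x":0,"y":0,"z":0.004,"turn":0},{"x":0,"y":0,"z":0.006,"turn":0},{"x":0,"y":0,"z":0.008,"turn":0}]'
```

```text
time_s: 5.8
tool_pos: [0.6239, 0.346, 0.1843]
tool_rot: [179.6, -1.2, 67.5]
force: [6.2, 11.0, 15.5]
grip_width: 0.0007
grasp_force: 9.6
```

The finger is being dragged outward by friction, so I'll follow it along the tool's +x to relieve the side load.

```bash
python3 -m crank '[{"x":0.003,"y":0,"z":0,"turn":0},{"x":0.006,"y":0,"z":0,"turn":0},{"x":0.008,"y":0,"z":0.0,"turn":0}]'; python3 - <<'E'
from h import *
import cv2
cv2.imwrite("pics/s3.png",cv2.resize(imaging.read_camera("scene")[130:330,250:510,::-1],(780,600)))
E
```

```text
time_s: 6.18
tool_pos: [0.6254, 0.3494, 0.1809]
tool_rot: [179.8, -0.6, 67.4]
force: [2.1, 4.2, 8.3]
grip_width: 0.0007
grasp_force: 4.6
```

View pics/s3.png

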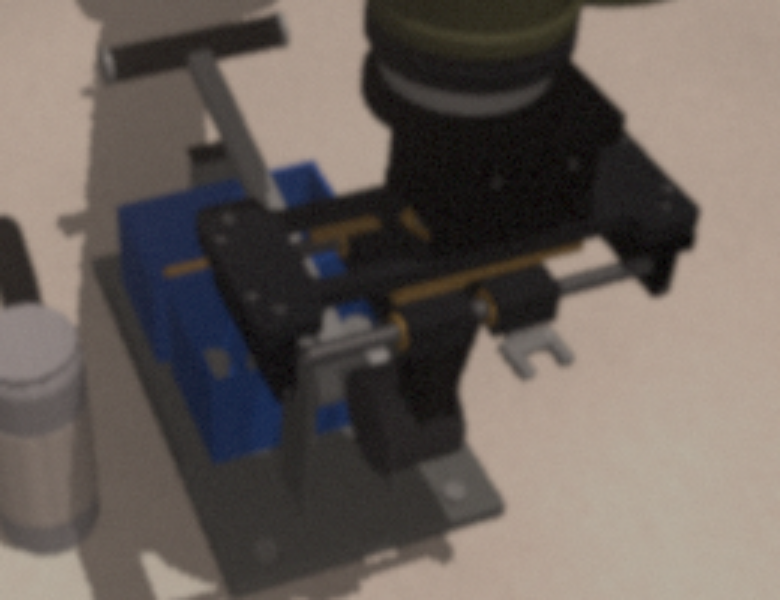

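The bar is visibly rising: the grip is off the rest post, which shows at about (205,150) in the crop. I'll continue along the arc.

```bash
python3 -m crank '[{"x":0.001,"y":0,"z":0.002,"turn":0},{"x":0.002,"y":0,"z":0.004,"turn":0},{"x":0.0035,"y":0,"z":0.006,"turn":0},{"x":0.005,"y":0,"z":0.008,"turn":0}]'; python3 -m crank '[{"x":0.001,"y":0,"z":0.002,"turn":0},{"x":0.002,"y":0,"z":0.004,"turn":0},{"x":0.003,"y":0,"z":0.006,"turn":0},{"x":0.004,"y":0,"z":0.008,"turn":0}]'
```

```text
time_s: 6.72
tool_pos: [0.6276, 0.3546, 0.1731]
tool_rot: [179.8, -0.7, 67.4]
force: [3.3, 6.8, 8.5]
grip_width: 0.0004
grasp_force: 5.5
time_s: 7.22
tool_pos: [0.6294, 0.359, 0.1651]
tool_rot: [179.8, -0.8, 67.4]
force: [5.0, 7.8, 6.4]
grip_width: 0.0005
grasp_force: 5.7
```

```bash
python3 -m crank '[{"x":0,"y":0,"z":0.002,"turn":0},{"x":0,"y":0,"z":0.004,"turn":0},{"x":0.0005,"y":0,"z":0.006,"turn":0},{"x":0.001,"y":0,"z":0.008,"turn":0}]'
```

```text
time_s: 7.72
tool_pos: [0.6305, 0.3618, 0.158]
tool_rot: [179.7, -1.1, 67.5]
force: [6.7, 11.7, 7.8]
grip_width: 0.0007
grasp_force: 7.0
```

```bash
python3 -m crank '[{"x":0.002,"y":0,"z":0.002,"turn":0},{"x":0.003,"y":0,"z":0.004,"turn":0},{"x":0.004,"y":0,"z":0.006,"turn":0},{"x":0.005,"y":0,"z":0.008,"turn":0}]'; python3 -m crank '[{"x":0.001,"y":0,"z":0.002,"turn":0},{"x":0.002,"y":0,"z":0.004,"turn":0},{"x":0.0025,"y":0,"z":0.006,"turn":0},{"x":0.003,"y":0,"z":0.008,"turn":0}]'
```

```text
time_s: 8.22
tool_pos: [0.6319, 0.3651, 0.1487]
tool_rot: [179.8, -0.9, 67.4]
force: [5.7, 9.8, 5.4]
grip_width: 0.0005
grasp_force: 5.4
time_s: 8.72
tool_pos: [0.6328, 0.3671, 0.1399]
tool_rot: [179.8, -0.8, 67.4]
force: [5.6, 9.0, 3.3]
grip_width: 0.0007
grasp_force: 4.7
```

```bash
python3 -m crank '[{"x":0.001,"y":0,"z":0.002,"turn":0},{"x":0.002,"y":0,"z":0.004,"turn":0},{"x":0.0025,"y":0,"z":0.006,"turn":0},{"x":0.003,"y":0,"z":0.008,"turn":0}]'; python3 - <<'E'
from h import *
import cv2
cv2.imwrite("pics/s4.png",cv2.resize(imaging.read_camera("scene")[80:330,220:540,::-1],(768,600)))
E
```

```text
time_s: 9.22
tool_pos: [0.6325, 0.3677, 0.1301]
tool_rot: [179.9, -0.4, 67.4]
force: [1.5, 4.8, 1.9]
grip_width: 0.0003
grasp_force: 2.3
```

View pics/s4.png

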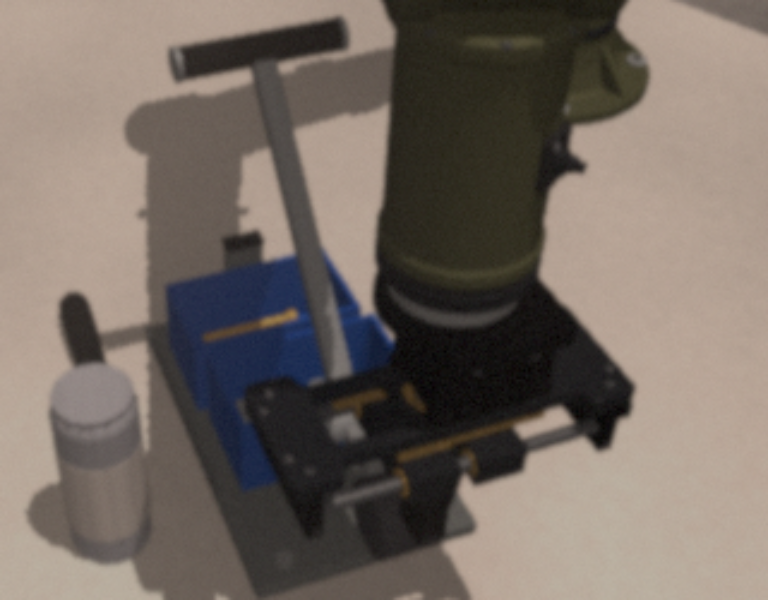

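The bar is raised to roughly 45° and the bins are undisturbed. The force is dropping, so balance is near.

```bash
python3 -m crank '[{"x":0,"y":0,"z":0.002,"turn":0},{"x":0,"y":0,"z":0.004,"turn":0},{"x":0,"y":0,"z":0.006,"turn":0},{"x":0,"y":0,"z":0.008,"turn":0},{"x":0,"y":0,"z":0.01,"turn":0},{"x":0,"y":0,"z":0.012,"turn":0}]'
```

```text
time_s: 10.02
tool_pos: [0.6315, 0.363, 0.1157]
tool_rot: [-180.0, 0.1, 67.3]
force: [-0.4, -0.6, 0.4]
grip_width: 0.0004
grasp_force: 0.0
```

Contact is lost, which is expected past the balance point. Now retreat outward and up.

```bash
python3 -m crank '[{"x":0.01,"y":0,"z":0,"turn":0},{"x":0.03,"y":0,"z":0,"turn":0},{"x":0.055,"y":0,"z":0,"turn":0},{"x":0.08,"y":0,"z":0,"turn":0},{"x":0.1,"y":0,"z":-0.01,"turn":0},{"x":0.115,"y":0,"z":-0.03,"turn":0},{"x":0.12,"y":0,"z":-0.05,"turn":0},{"x":0.12,"y":0,"z":-0.06,"turn":0},{"x":0.12,"y":0,"z":-0.06,"turn":0},{"x":0.12,"y":0,"z":-0.06,"turn":0},{"x":0.12,"y":0,"z":-0.06,"turn":0},{"x":0.12,"y":0,"z":-0.06,"turn":0}]'; python3 - <<'E'
from h import *
import cv2
a=imaging.read_camera("scene")
cv2.imwrite("pics/s5.png",np.hstack([a[:,200:600,::-1],imaging.read_camera("top")[:,50:450,::-1]]))
E
```

```text
time_s: 11.52
tool_pos: [0.6779, 0.4744, 0.1758]
tool_rot: [-180.0, 0.1, 67.3]
force: [-0.8, -0.4, -0.2]
grip_width: 0.0004
grasp_force: 0.0
```

View pics/s5.png

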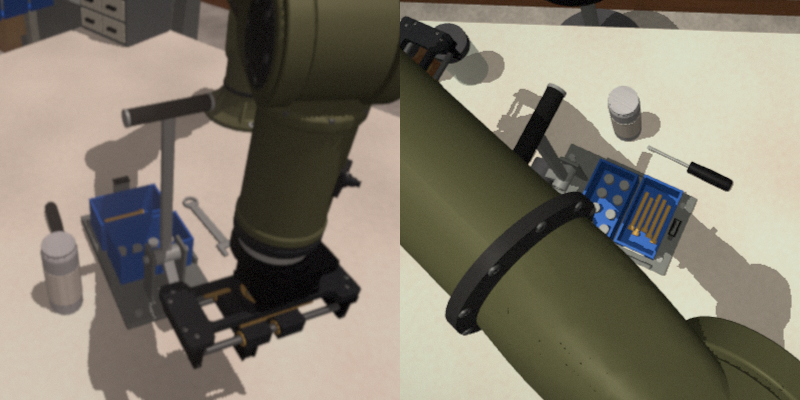

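The bar is upright, with the grip at scene pixel (370,109) and the arm clear of it. I'll wait, then check that it is at rest and at the stop.

```bash
python3 -m crank '[{"x":0.03,"y":0,"z":0,"turn":0},{"x":0.05,"y":0,"z":0,"turn":0},{"x":0.05,"y":0,"z":0,"turn":0},{"x":0.05,"y":0,"z":0,"turn":0},{"x":0.05,"y":0,"z":0,"turn":0},{"x":0.05,"y":0,"z":0,"turn":0},{"x":0.05,"y":0,"z":0,"turn":0},{"x":0.05,"y":0,"z":0,"turn":0},{"x":0.05,"y":0,"z":0,"turn":0},{"x":0.05,"y":0,"z":0,"turn":0},{"x":0.05,"y":0,"z":0,"turn":0},{"x":0.05,"y":0,"z":0,"turn":0}]'; python3 - <<'E'
from h import *
import cv2
a=imaging.read_camera("scene")
old=cv2.imread("pics/s5.png")[:,:400,::-1]
d=np.abs(a[70:230,300:430].astype(int)-old[70:230,100:230]).mean(2);print("diff bar region",d.mean(),np.percentile(d,99))
for th in(1.2,1.3,1.4,1.5):
    g=np.array([.592,.2767,.1])+.245*np.array([-np.cos(th)*.386,-np.cos(th)*.922,np.sin(th)])
    c=imaging.get_calibration("scene");q=Ro.from_euler("xyz",c["attitude"],degrees=True).as_matrix().T@(g-c["position"]);K=c["camera_matrix"]
    print(th,K@[q[0]/-q[2],q[1]/q[2],1])
cv2.imwrite("pics/s6.png",cv2.resize(a[60:340,220:560,::-1],(728,600)))
E
```

```text
time_s: 13.12
tool_pos: [0.6972, 0.5211, 0.1764]
tool_rot: [-180.0, 0.0, 67.3]
force: [0.6, -0.1, -0.3]
grip_width: 0.0003
grasp_force: 0.0
diff bar region 17.065336538461537 86.0
1.2 [349.54562923  95.16915438   1.        ]
1.3 [356.26309457  97.95913512   1.        ]
1.4 [363.57498482 102.82177053   1.        ]
1.5 [371.42266233 109.88994207   1.        ]
```

View pics/s6.png

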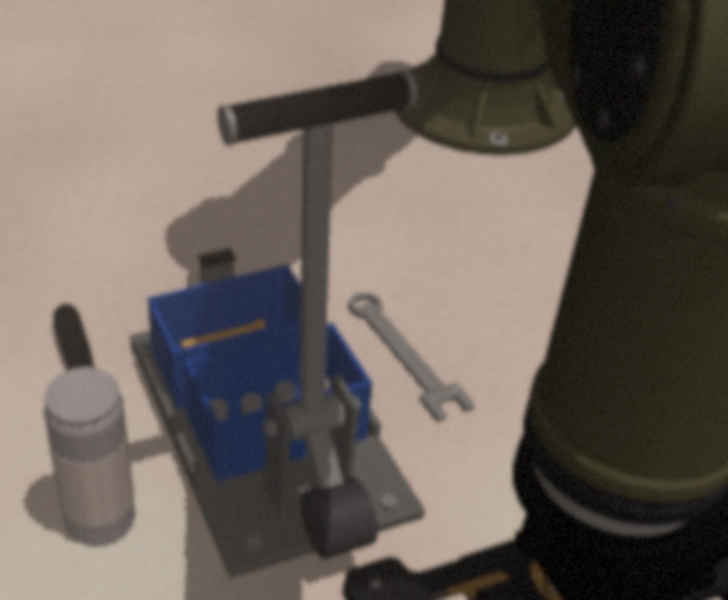

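The grip is at (368,109), which matches 1.5 rad and is unchanged since the last picture. Everything else is in place and the arm is clear.

```bash
python3 -c "
from cell import env
print(env.sign_off())"
```

```text
the job is handed in; nothing more can be done
None
```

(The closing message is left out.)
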